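# Make up a fault-finding case and a board-repair tray

## Robot

A 6-joint arm with a two-finger parallel gripper is mounted at the origin on a cart in front of the work surface, level with it; the furniture and walls round the work are solid. World frame = base frame: x ahead of the robot, y to its left, z up, the work surface at z = 0. Lengths are in mm, angles in rad, forces in N, time in s.
With the tool pointing down it reaches from about 350 to 775 mm from the base axis. Payload 7.3 kg.
Tool frame: the origin (TCP) lies midway between the tips of the shut fingers; the grasp point (between the pads) lies 19 mm behind it; z points along the fingers, y is the line along which they close (so a half turn about z gives the same grasp; the last joint's range is limited). The gripper opens to 92 mm and grips with 3 to 60 N. Pads are 19 mm wide; open, the fingers measure 130 mm over their backs; the gripper's body (75 mm by 190 mm) begins 47 mm behind the grasp point.
Start: joints at [1.126, 0.342, 1.524, -0, 1.275, -0.146], TCP at [154.531, 501.762, 226.741] pointing down, gripper open.
Joint ranges: [-2.53, 2.53], [-0.77, 2.02], [0.04, 2.7], [-1, 4.14], [0.28, 2.66], [-3.11, 3.11]. Speed limits (rad/s): [2.57, 2.57, 3.14, 3.14, 3.14, 3.14].

## Interface

Orientations are given as [roll, pitch, yaw] about the fixed x, y, z axes, in that order (R = Rz(yaw) Ry(pitch) Rx(roll)).
In Python, from plant import monitor, optics, workorder gives the robot as it stands. The module is installed in compiled form; this text tells all that it offers.
- The arm moves only by the tool servo_tool, never from a script. Its arguments are lists of equal length, an entry for each row: "linear": the shift along the tool's x, y, z as a fraction of full scale, a list of three; "spin": the turn about the tool's z as a fraction of full scale. In form: {"linear": [[dx, dy, dz], ...], "spin": [spin, ...]}. A call has exactly 8 rows; each row shifts and turns the commanded pose from where the row before left it, along the tool's axes as they then stand; what a row does not reach is not made up. Full scale, the value 1, is 200 mm for a shift and 90 degrees for a turn. A row lasts 1/8 s, in which the tool goes at most 62.5 mm and 10.7 degrees, less where a joint would pass 70% of its speed; a pose out of reach is approached as far as the arm can. A call with a number of a shift or a turn outside -1 to 1 is refused whole. A call with a gripper value outside its range is refused whole. "hand" is the opening, from -1 (shut) to 1 (fully open), set as the call begins (left out, the last holds). The fingers move at their own pace and stop on an object; the grip force is fixed at half the most. Time passes only in rows, so rows that do not move let the fingers close, or fill a call up. It gives the time, the measured TCP pose, the force, the opening and the grip force at its end, in the units of the state.
- monitor.get_obs(): the state, without advancing time (a new reading comes with each control period).
- optics.capture(name): name is "scene" or "top" or "wrist"; returns a dict with "frame" (480x640x3 uint8, blue, green, red), "K" (3x3 intrinsics, pixels), "world_to_cam" (4x4, takes a point from world to camera coordinates). Camera axes: x right, y down, z forward; pixel columns grow to the right and rows downward; lengths in mm; the calibration is good to about 2 mm. A picture is of the moment at which its call begins. There is no depth.
- workorder.close_job(): hands the job in; it is judged then, once.
The state is a dict: "time": time; "joint_positions": joint angles; "dq": joint speeds; "tau": joint torques, N m; "tool_pos": TCP position; "tcp_rot": TCP orientation; "contact_force": force on the tool from outside, world axes, zero at the start; "moment": the same for the moment, N m; "grip_width": finger opening in mm; "finger_force": force on a finger pad.
Only numpy, scipy, OpenCV 4.12 (cv2) and the standard library are available. Lean on these libraries where they do the work, as an engineer would, in place of code of your own. Each camera call takes 0.05 s, during which the arm holds its last target. There are 200 camera calls.

## Task

Make up two kits from the stock on the bench. The fault-finding kit goes in the steel case: swing its tray right up and over by the handle, lay the clamp meter flat in the compartment underneath, and lower the tray fully home again without letting it drop; the small roll of tape and the set of hex keys lie flat in the tray's two pockets, one in each. The board-repair kit goes in the open grey tray: the round circuit board and the flux tin lie flat in its two pockets, one in each.

Things in the scene. Friction and masses are not known exactly. Their poses are not given: they have to be found in the camera images.
- case: Grey steel service case, fixed, 136 (x) x 220 (y) x 58 mm high, walls and floor 4 mm: compartment 128 x 212 mm, 54 mm deep. Origin: centre of its underside. A shallow tray sits on the rim and covers the compartment; it hangs on parallel 100 mm links at the case's ends, stays level as it swings, and goes up and over to the case's +x side.
- tray_link (a joint): Angle q of the tray's links: 0 shut, 2.04 rad fully open at the stop. Handle middle in the case's frame: x = 0.0951 - 0.1 cos(q + 0.314), y = 0, z = 0.070 + 0.1 sin(q + 0.314): (0, 0, 0.101) shut, (0.166, 0, 0.141) open. The links turn with little friction: past the top (q = 1.26) the tray (0.3 kg) sinks open and stays open, before it the tray falls shut. Open, it clears the compartment.
- tray_grip (a point): Middle of the tray's handle, a level black grip bar 12 mm thick, 56 mm long, along the case's x; take it from above. Moves with the tray, axes as the case's. The tray is 130 (x) x 220 (y) mm; its underside lies 42 mm, its pocket floors 39 mm and its rim 16 mm below this point. A divider under the bar makes two equal pockets, 124 (x) x 105 (y) mm, with middles at y = +0.054 and -0.054.
- board_tray: Open grey plastic tray, fixed on the bench, 125 (x) x 187 (y) mm over its rim and 28 mm high, walls and floor 3 mm. Origin: centre of its underside. A divider along x makes two equal pockets, 112 (x) x 85.5 (y) mm inside, with middles at y = +0.0443 and y = -0.0443.
- clamp_meter: Clamp meter lying on its back: black hand-held body with a round jaw ring at one end, 184 (x) x 69 (y) x 40 mm, 0.24 kg. Origin: centre of its underside. The jaw is at +x; the body to grip, 58 mm wide across y and 32 mm high, runs from x = -0.092 to +0.023.
- tape_roll: Small roll of black tape lying flat, 65 mm across with an open core, 18 mm high. Origin: centre of its underside. It can be taken across the whole 65 mm. (The larger cream roll nearby is not part of the job.)
- hex_keys: Set of hex keys in a flat holder, 53 (x) x 85 (y) mm, 12 mm high at the holder. Origin: middle of its underside. Solid to the grip from x = -0.024 to +0.014 and y = -0.044 to +0.046, 6 mm thick: take it low across its x, 38 mm, about x = -0.005.
- flux_tin: Round flat tin, 55 mm across and 24 mm high. Origin: centre of its underside. Take it across the 55 mm.
- round_board: Round green circuit board, 62 mm across, with one tall black capacitor standing on it, 32 mm high over all. Origin: on the board's axis, about 2 mm below the underside of the board. The capacitor is 17 mm thick, stands at y = +0.005 and reaches from z = 4 to 32 mm: take it by the capacitor.
- hot_air_tool: Not part of the job, an obstacle: a grey hot-air pistol leaning in its stand, fixed on the bench, within 0.12 m of this point all round and 0.22 m high. Carry things over it or round its front.
Mind the look-alikes: they are no part of the job. Of the things that look like the hex_keys, the larger one is meant.

How it is judged (in metres and radians):
On the way, in this order (a step that is already met when the one before it is completed fails the run):
1. the tray is swung up and over, open (value of joint tray_link above 1.75 rad), for 0.2 s.
2. the clamp meter lies in the compartment while the tray is open (x of clamp_meter in the frame of case between -0.045 and 0.045 m and y of clamp_meter in the frame of case between -0.03 and 0.03 m and z of clamp_meter in the frame of case below 0.012 m and angle between clamp_meter's own z axis and vertical below 0.15 rad and angle between the x axis of clamp_meter and the y axis of case, either way round below 0.25 rad and value of joint tray_link above 1.75 rad), for 0.2 s.
3. the tray is down again over the clamp meter (x of clamp_meter in the frame of case between -0.045 and 0.045 m and y of clamp_meter in the frame of case between -0.03 and 0.03 m and z of clamp_meter in the frame of case below 0.012 m and angle between clamp_meter's own z axis and vertical below 0.15 rad and angle between the x axis of clamp_meter and the y axis of case, either way round below 0.25 rad and value of joint tray_link below 0.06 rad), for 0.2 s.
At the end, for the whole second after the job is handed in: Tray shut (joint under 0.06 rad) over the clamp meter, which lies flat along the compartment on its floor; tape roll and hex keys flat on the floors of the tray's pockets, one in each; board and tin flat on the floors of the grey tray's pockets, one in each; all at rest (all of step 3 and ((x of tape_roll in the frame of tray_grip between -0.055 and 0.055 m and z of each of tape_roll, hex_keys in the frame of tray_grip below -0.032 m and y of tape_roll in the frame of tray_grip between 0.015 and 0.098 m and x of hex_keys in the frame of tray_grip between -0.055 and 0.055 m and y of hex_keys in the frame of tray_grip between -0.098 and -0.015 m) or (x of tape_roll in the frame of tray_grip between -0.055 and 0.055 m and z of each of tape_roll, hex_keys in the frame of tray_grip below -0.032 m and y of tape_roll in the frame of tray_grip between -0.098 and -0.015 m and x of hex_keys in the frame of tray_grip between -0.055 and 0.055 m and y of hex_keys in the frame of tray_grip between 0.015 and 0.098 m)) and ((x of flux_tin in the frame of board_tray between -0.04 and 0.04 m and z of each of flux_tin, round_board in the frame of board_tray below 0.009 m and y of flux_tin in the frame of board_tray between 0.02 and 0.07 m and x of round_board in the frame of board_tray between -0.04 and 0.04 m and y of round_board in the frame of board_tray between -0.07 and -0.02 m) or (x of flux_tin in the frame of board_tray between -0.04 and 0.04 m and z of each of flux_tin, round_board in the frame of board_tray below 0.009 m and y of flux_tin in the frame of board_tray between -0.07 and -0.02 m and x of round_board in the frame of board_tray between -0.04 and 0.04 m and y of round_board in the frame of board_tray between 0.02 and 0.07 m)) and angle between each of tape_roll, hex_keys, flux_tin, round_board's own z axis and vertical below 0.15 rad and linear speed of each of clamp_meter, tape_roll, hex_keys, flux_tin, round_board below 0.02 m/s); the robot touches nothing.
It fails at once if the tray is let drop shut (its links swing down faster than 5 rad/s) (velocity of joint tray_link below -5 rad/s).
It also fails if it takes over 144 s, if anything falls off the work surface, if the arm or the gripper's body presses on something with over 40 N, if the wrist force passes 120 N, or if a joint passes its speed limit or range.

## Working session

There is one attempt and no reset: what is moved stays moved. The work goes in short steps, Python scripts to look and compute and a tool call to move; the robot and the scene stay as the last step left them, time stands still between calls to the robot, and variables do not carry over. Pictures are saved under pics/ and viewed, at most 14 in all, crops included, and the job is handed in when it is done.

Besides the shell and the picture viewer there is one more tool, called after "Request:" as a command line: name --pt "numbers of a row" for each row, then --argument value for the rest. servo_tool: Moves the arm, as the interface text tells. Shift numbers are shares of 200 mm and turn numbers shares of 90 degrees, none past 1 either way. Its arguments: {"type":"object","properties":{"linear":{"type":"array","items":{"type":"array","items":{"type":"number","minimum":-1,"maximum":1}}},"spin":{"type":"array","items":{"type":"number","minimum":-1,"maximum":1}},"hand":{"type":"number"}},"required":["linear","spin"]}

```bash
mkdir -p pics
cat > h.py <<'E'
import numpy as np, cv2
from plant import monitor, optics, workorder
def cap(n,f):
    c=optics.capture(n); cv2.imwrite('pics/'+f+'.png',c['frame']); np.savez('pics/'+f+'.npz',K=c['K'],T=c['world_to_cam']); return c
def pt(f,u,v,z):
    d=np.load('pics/'+f+'.npz');K,T=d['K'],d['T'];R,t=T[:3,:3],T[:3,3]
    r=R.T@np.linalg.solve(K,[u,v,1]);c=-R.T@t
    return (c+r*(z-c[2])/r[2])
def px(f,p):
    d=np.load('pics/'+f+'.npz');q=d['K']@(d['T']@np.r_[p,1])[:3];return q[:2]/q[2]
E
python3 - <<'E'
from h import *
for n in ('top','scene'): cap(n,n+'0')
o=monitor.get_obs();print(o)
for n in('top0','scene0'):
    d=np.load('pics/'+n+'.npz');print(d['K'],d['T'],pt(n,320,240,0))
E
```

```text
{'time': 0.1, 'joint_positions': array([ 1.12602389e+00,  3.42642046e-01,  1.52487481e+00, -1.83345595e-05,
        1.27540067e+00, -1.46012881e-01]), 'dq': array([ 0.00307195, -0.00070526, -0.00287475, -0.00166601, -0.00014013,
        0.00012728]), 'tau': array([ 2.36665393e-03, -4.31997728e+01, -2.44696230e+01,  7.20825372e-02,
        5.24606660e-02, -6.51111532e-05]), 'tool_pos': array([154.36741766, 501.43399464, 226.13646155]), 'tcp_rot': array([-3.14027933e+00, -1.75414851e-04,  2.84283833e+00]), 'contact_force': array([-0.62961712,  0.28737158, -1.23635416]), 'moment': array([-0.02398601, -0.01432171,  0.02591549]), 'finger_force': 0.0, 'grip_width': 91.70605304398467}
[[459.07055358   0.         321.67937108]
 [  0.         459.07055358 238.4035154 ]
 [  0.           0.           1.        ]] [[-2.30188968e-02 -9.99455593e-01 -2.36357466e-02  4.25556642e+00]
 [-9.86282153e-01  2.65682338e-02 -1.62916061e-01  5.23929919e+02]
 [ 1.63455328e-01  1.95613671e-02 -9.86356786e-01  1.12165189e+03]
 [ 0.00000000e+00  0.00000000e+00  0.00000000e+00  1.00000000e+00]] [526.86559231  -3.45616188   0.        ]
[[483.91100525   0.         318.04164696]
 [  0.         483.91100525 239.65114421]
 [  0.           0.           1.        ]] [[-8.55634257e-01 -5.17575753e-01 -2.31481887e-03  4.21133810e+02]
 [-3.89806267e-01  6.47340526e-01 -6.54981922e-01  2.48751370e+02]
 [ 3.40501237e-01 -5.59522639e-01 -7.55641002e-01  9.51193937e+02]
 [ 0.00000000e+00  0.00000000e+00  0.00000000e+00  1.00000000e+00]] [526.53432105 -65.90570674   0.        ]
```

View pics/top0.png

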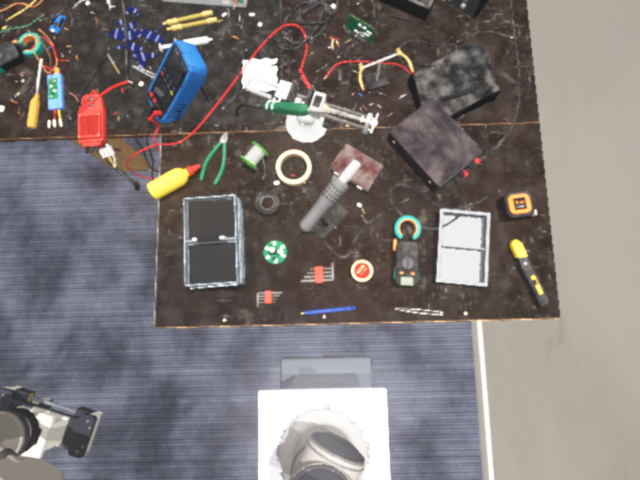

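View pics/scene0.png

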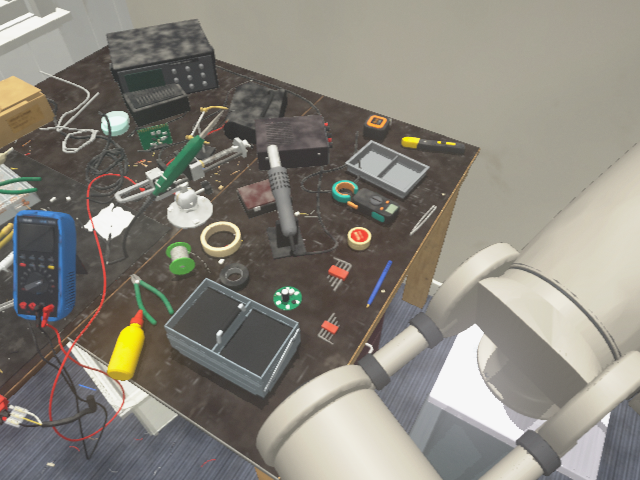

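Run:
```python
from h import *
t=cv2.imread('pics/top0.png')
cv2.imwrite('pics/a.png',cv2.resize(t[180:325,175:375],None,fx=4,fy=4,interpolation=cv2.INTER_CUBIC))
cv2.imwrite('pics/b.png',cv2.resize(t[200:310,340:500],None,fx=5,fy=5,interpolation=cv2.INTER_CUBIC))
s=cv2.imread('pics/scene0.png')
cv2.imwrite('pics/c.png',cv2.resize(s[260:400,150:350],None,fx=4,fy=4,interpolation=cv2.INTER_CUBIC))
```

```text
(no output)
```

View pics/a.png

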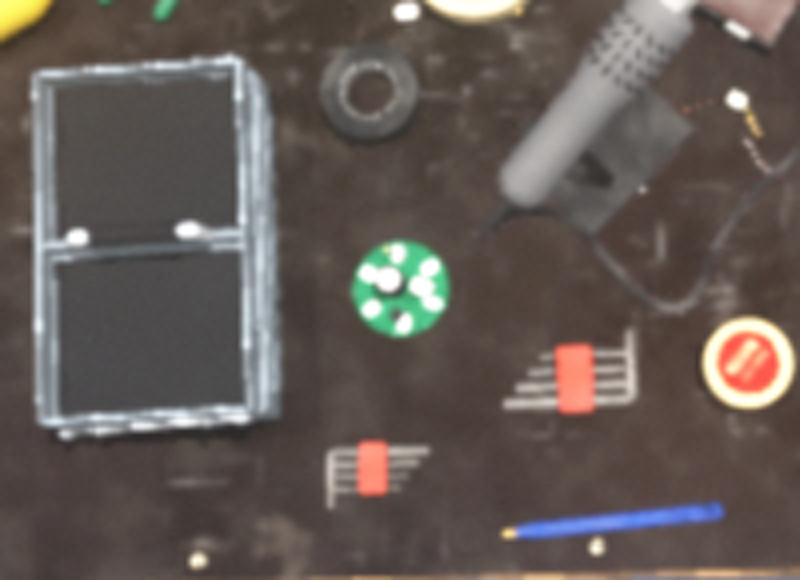

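View pics/b.png

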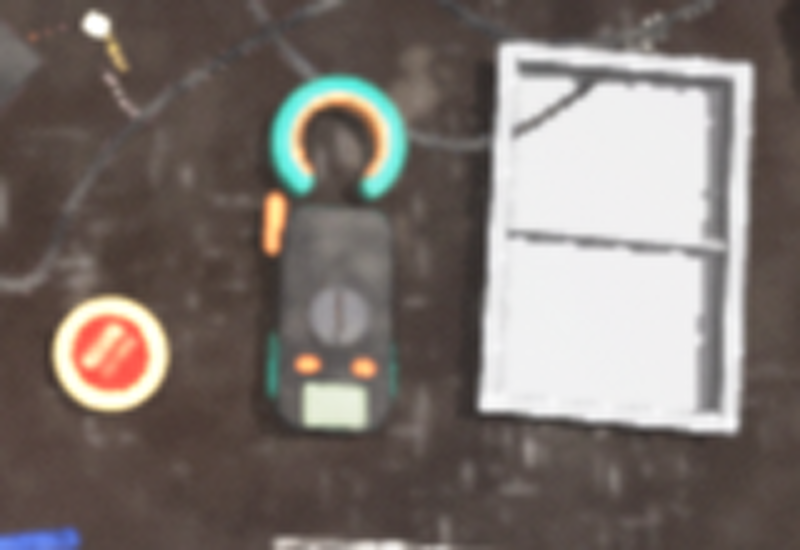

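View pics/c.png

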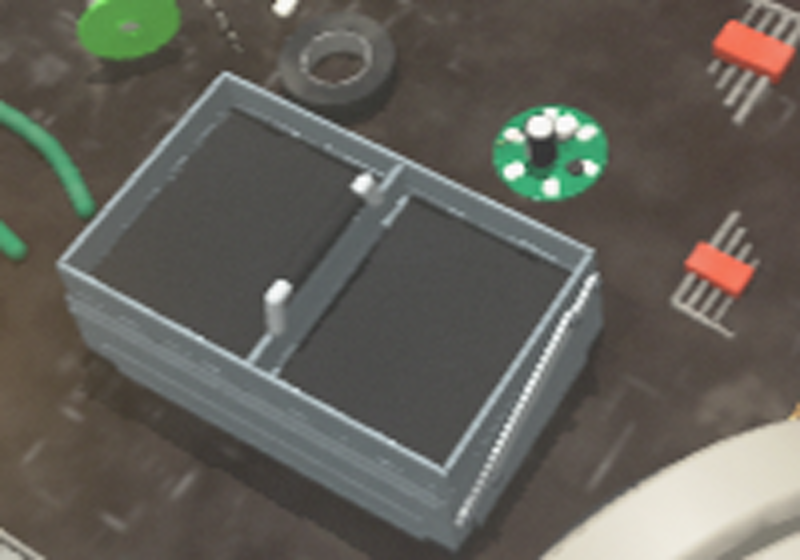

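Run:
```python
from h import *
A=lambda u,v,z:pt('top0',175+u/4-.375,180+v/4-.375,z).round(1)[:2]
B=lambda u,v,z:pt('top0',340+u/5-.4,200+v/5-.4,z).round(1)[:2]
C=lambda u,v,z:pt('scene0',150+u/4-.375,260+v/4-.375,z).round(1)[:2]
print('rim',[A(*p,85) for p in((35,72),(240,58),(257,420),(40,422))])
print('rim scene',[C(*p,85) for p in((228,72),(593,252),(447,470),(62,263))])
print('posts',A(78,237,105),A(188,230,105),'sc',C(365,183,105),C(280,290,105))
print('tape',A(369,92,18),A(322,92,9),A(417,92,9),'sc',C(338,60,14))
print('board',A(400,288,4),A(352,288,4),A(449,288,4),'cap',A(388,280,32),'sc',C(550,153,4),C(540,127,32))
print('hexred',[A(*p,12) for p in((556,346),(592,346),(592,413),(556,413))],'bars',A(503,406,4),A(633,402,4),A(628,330,4))
print('hexred sc',[C(*p,12) for p in((727,20),(795,55),(783,78),(714,45))])
print('small',[A(*p,12) for p in((358,440),(388,440),(388,494),(358,494))])
print('tin',A(749,363,24),B(111,353,24),B(53,353,20),B(169,353,20))
print('meter jaw',B(339,140,25),'L',B(271,140,25),'R',B(407,140,25),'top',B(339,75,30),'body',B(282,210,32),B(388,210,32),B(278,420,32),B(390,420,32),'bot',B(333,433,30))
print('btray',[B(*p,28) for p in((500,42),(752,64),(738,433),(478,410))], 'div',B(508,233,28),B(727,247,28))
```

```text
rim [array([629.5, 333.6]), array([634.7, 205. ]), array([409.2, 192.9]), array([411.2, 324.8])]
rim scene [array([634.8, 203.9]), array([417.7, 196.7]), array([413. , 322.3]), array([629.7, 331.5])]
posts [520.7 298.1] [523.2 231.4] sc [524.  230.8] [522.1 297.2]
tape [627.4 133.8] [630.5 166.4] [628.7 103.2] sc [632.1 131.3]
board [498.6 115.9] [499.4 147.4] [497.8  83.8] cap [500.1 120.1] sc [500.2 116.7] [502.3 120.7]
hexred [array([457.1,  14.2]), array([456.5,  -9. ]), array([413.4,  -8. ]), array([414. ,  15.1])] bars [419.9  49.6] [420.4 -34.5] [467.2 -32.5]
hexred sc [array([460.7,  -6.8]), array([415.6,  -4.9]), array([413.6,  12.5]), array([458.1,  12.5])]
small [array([399.8, 142.5]), array([399.3, 123.2]), array([365. , 123.4]), array([365.5, 142.6])]
tin [ 441.8 -108.8] [ 442.3 -108.6] [443.4 -79.3] [ 441.9 -138.4]
meter jaw [ 549.1 -229.9] L [ 550.1 -195. ] R [ 548.1 -264.7] top [ 582.2 -230.8] body [ 512.3 -197.8] [ 510.9 -251.6] [ 405.7 -190.5] [ 404.4 -246.5] bot [ 398.7 -218. ]
btray [array([ 597.7, -314.9]), array([ 582.5, -442.9]), array([ 393.8, -420.4]), array([ 408.5, -291.6])] div [ 498.  -312.5] [ 487.9 -422.5]
```

Request:
servo_tool --pt "0 0 0" --pt "0 0 0" --pt "0 0 0" --pt "0 0 0" --pt "0 0 0" --pt "0 0 0" --pt "0 0 0" --pt "0 0 0" --spin '[0.098, 0.098, 0.098, 0.098, 0.098, 0.098, 0.098, 0.098]' --hand -0.1

```text
time: 1.1
tool_pos: [154.4, 501.5, 226.3]
tcp_rot: [-3.141, 0.001, 1.606]
contact_force: [-0.6, 1.3, 0.2]
grip_width: 41.3
finger_force: 0.0
```

```bash
cat >> h.py <<'E'
def plan(*wps, start=None):
    """wps: (x,y,z,rows); prints per-row tool-axis shift fractions; yaw as measured"""
    o=monitor.get_obs(); p=np.array(start if start is not None else o['tool_pos'],float); y=o['tcp_rot'][2]
    R=np.array([[np.cos(y),np.sin(y),0],[np.sin(y),-np.cos(y),0],[0,0,-1]])
    print('t',round(o['time'],2),'pos',o['tool_pos'].round(1),'yaw',np.degrees(y).round(2),'F',o['contact_force'].round(1),'w',round(o['grip_width'],1),'ff',round(o['finger_force'],1),'q6',o['joint_positions'][5].round(2))
    for x,yy,z,n in wps:
        d=R.T@(np.array([x,yy,z])-p)/200; k=(d/n).round(3); print(n,'x',k.tolist()); p=p+R@(k*n*200)
    print('end',p.round(1))
E
python3 - <<'E'
from h import *
plan((522.5,264.5,160,10),(522.5,264.5,85,6))
d='top0'
print(pt(d,175+120-.375,180+60-.375,60), pt(d,335,220,0), pt(d,357,165,200))
E
```

```text
t 1.1 pos [154.4 501.5 226.3] yaw 92.03 F [-0.6  1.3  0.2] w 41.3 ff 0.0 q6 1.09
10 x [-0.125, 0.18, 0.033]
6 x [0.0, -0.0, 0.063]
end [523.  264.4  84.7]
[519.78591297  58.59350973  60.        ] [579.42693769 -44.37577174   0.        ] [662.74018869 -95.09182502 200.        ]
```

Request:
servo_tool --pt "-0.125 0.18 0.033" --pt "-0.125 0.18 0.033" --pt "-0.125 0.18 0.033" --pt "-0.125 0.18 0.033" --pt "-0.125 0.18 0.033" --pt "-0.125 0.18 0.033" --pt "-0.125 0.18 0.033" --pt "-0.125 0.18 0.033" --spin '[0, 0, 0, 0, 0, 0, 0, 0]'

```text
time: 2.1
tool_pos: [451.3, 312.6, 173.4]
tcp_rot: [-3.141, 0.0, 1.611]
contact_force: [0.7, 0.9, 0.1]
grip_width: 41.2
finger_force: 0.0
```

Request:
servo_tool --pt "-0.125 0.18 0.033" --pt "-0.125 0.18 0.033" --pt "0 0 0" --pt "0 0 0" --pt "0 0 0" --pt "0 0 0" --pt "0 0 0" --pt "0 0 0" --spin '[0, 0, 0, 0, 0, 0, 0, 0]'

```text
time: 3.1
tool_pos: [524.2, 266.8, 160.9]
tcp_rot: [3.141, -0.0, 1.612]
contact_force: [0.4, -0.2, 0.3]
grip_width: 41.2
finger_force: 0.0
```

Run:
```python
from h import *
cap('wrist','w1'); plan((522.5,264.5,85,6)); print(px('w1',[522.5,264.5,101]))
```

```text
t 3.15 pos [524.2 266.7 160.8] yaw 92.34 F [ 0.  -0.  -0.1] w 41.3 ff 0.0 q6 0.3
6 x [-0.002, -0.002, 0.063]
end [521.9 264.2  85.2]
[319.113996   260.32177144]
```

View pics/w1.png

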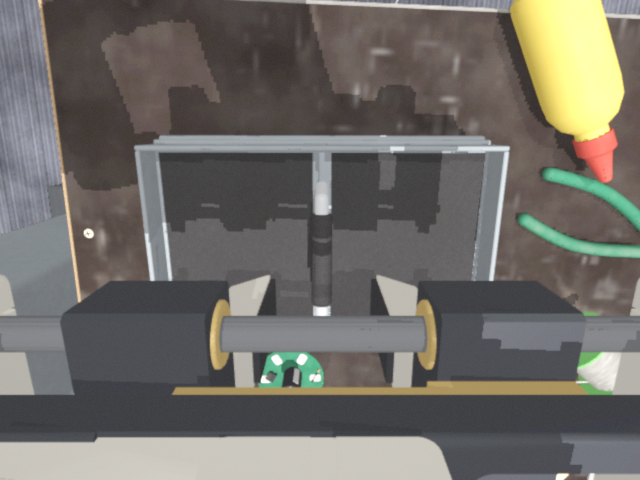

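Request:
servo_tool --pt "-0.005 -0.002 0.063" --pt "-0.005 -0.002 0.063" --pt "0 0 0.063" --pt "0 0 0.063" --pt "0 0 0.063" --pt "0 0 0.063" --pt "0 0 0" --pt "0 0 0" --spin '[0, 0, 0, 0, 0, 0, 0, 0]'

```text
time: 4.15
tool_pos: [523.9, 264.6, 85.4]
tcp_rot: [3.141, -0.0, 1.611]
contact_force: [0.3, -0.1, -0.2]
grip_width: 41.3
finger_force: 0.0
```

Request:
servo_tool --pt "0 0 0" --pt "0 0 0" --pt "0 0 0" --pt "0 0 0" --pt "0 0 0" --pt "0 0 0" --pt "0 0 0" --pt "0 0 0" --spin '[0, 0, 0, 0, 0, 0, 0, 0]' --hand -1

```text
time: 5.15
tool_pos: [523.5, 264.6, 85.2]
tcp_rot: [-3.141, -0.0, 1.611]
contact_force: [-2.5, -0.4, 3.6]
grip_width: 10.8
finger_force: 30.0
```

Run:
```python
from h import *
plan()
q=np.linspace(0,2.03,25);x=95.1-100*np.cos(q+.314);z=100*np.sin(q+.314)
for a,b in zip(np.diff(x),-np.diff(z)): print([round(a/200,3),0,round(b/200,3)],end=', ')
```

```text
t 5.15 pos [523.5 264.6  85.2] yaw 92.33 F [-2.5 -0.4  3.6] w 10.8 ff 30.0 q6 0.3
end [523.5 264.6  85.2]
[np.float64(0.015), 0, np.float64(-0.04)], [np.float64(0.018), 0, np.float64(-0.038)], [np.float64(0.021), 0, np.float64(-0.037)], [np.float64(0.024), 0, np.float64(-0.035)], [np.float64(0.027), 0, np.float64(-0.032)], [np.float64(0.03), 0, np.float64(-0.03)], [np.float64(0.032), 0, np.float64(-0.027)], [np.float64(0.034), 0, np.float64(-0.025)], [np.float64(0.036), 0, np.float64(-0.022)], [np.float64(0.038), 0, np.float64(-0.019)], [np.float64(0.039), 0, np.float64(-0.015)], [np.float64(0.041), 0, np.float64(-0.012)], [np.float64(0.041), 0, np.float64(-0.008)], [np.float64(0.042), 0, np.float64(-0.005)], [np.float64(0.042), 0, np.float64(-0.001)], [np.float64(0.042), 0, np.float64(0.002)], [np.float64(0.042), 0, np.float64(0.006)], [np.float64(0.041), 0, np.float64(0.009)], [np.float64(0.04), 0, np.float64(0.013)], [np.float64(0.039), 0, np.float64(0.016)], [np.float64(0.038), 0, np.float64(0.019)], [np.float64(0.036), 0, np.float64(0.023)], [np.float64(0.034), 0, np.float64(0.025)], [np.float64(0.031), 0, np.float64(0.028)],
```

Request:
servo_tool --pt "0.015 0 -0.04" --pt "0.018 0 -0.038" --pt "0.021 0 -0.037" --pt "0.024 0 -0.035" --pt "0.027 0 -0.032" --pt "0.03 0 -0.03" --pt "0.032 0 -0.027" --pt "0.034 0 -0.025" --spin '[0, 0, 0, 0, 0, 0, 0, 0]'

```text
time: 6.15
tool_pos: [521.9, 305.1, 138.3]
tcp_rot: [-3.142, -0.0, 1.611]
contact_force: [-1.4, -1.2, -3.9]
grip_width: 10.8
finger_force: 30.0
```

Request:
servo_tool --pt "0.036 0 -0.022" --pt "0.038 0 -0.019" --pt "0.039 0 -0.015" --pt "0.041 0 -0.012" --pt "0.041 0 -0.008" --pt "0.042 0 -0.005" --pt "0.042 0 -0.001" --pt "0.042 0 0.002" --spin '[0, 0, 0, 0, 0, 0, 0, 0]'

```text
time: 7.15
tool_pos: [519.4, 369.5, 154.0]
tcp_rot: [3.141, -0.0, 1.611]
contact_force: [-0.9, -1.3, -1.7]
grip_width: 11.1
finger_force: 30.0
```

Request:
servo_tool --pt "0.042 0 0.006" --pt "0.041 0 0.009" --pt "0.04 0 0.013" --pt "0.039 0 0.016" --pt "0.038 0 0.019" --pt "0.036 0 0.023" --pt "0.034 0 0.025" --pt "0.031 0 0.028" --spin '[0, 0, 0, 0, 0, 0, 0, 0]'

```text
time: 8.15
tool_pos: [517.0, 429.6, 125.8]
tcp_rot: [3.141, -0.0, 1.611]
contact_force: [-1.4, 0.3, -0.5]
grip_width: 11.0
finger_force: 30.0
```

Request:
servo_tool --pt "0 0 0" --pt "0 0 0" --pt "0 0 0" --pt "0 0 0" --pt "0 0 0" --pt "0 0 0" --pt "0 0 0" --pt "0 0 0" --spin '[0, 0, 0, 0, 0, 0, 0, 0]' --hand -0.2

```text
time: 9.15
tool_pos: [517.0, 429.0, 126.1]
tcp_rot: [3.142, -0.0, 1.611]
contact_force: [-0.8, -0.5, 0.4]
grip_width: 37.0
finger_force: 0.0
```

Run:
```python
from h import *
cap('top','t2'); cap('scene','s2'); plan((517,430,240,4),(340,300,245,6),start=None)
```

```text
t 9.25 pos [516.9 429.  126.1] yaw 92.32 F [ 0.6 -0.2  0. ] w 36.8 ff 0.0 q6 0.54
4 x [0.001, 0.0, -0.142]
6 x [-0.102, -0.152, -0.004]
end [339.6 300.1 244.5]
```

View pics/s2.png

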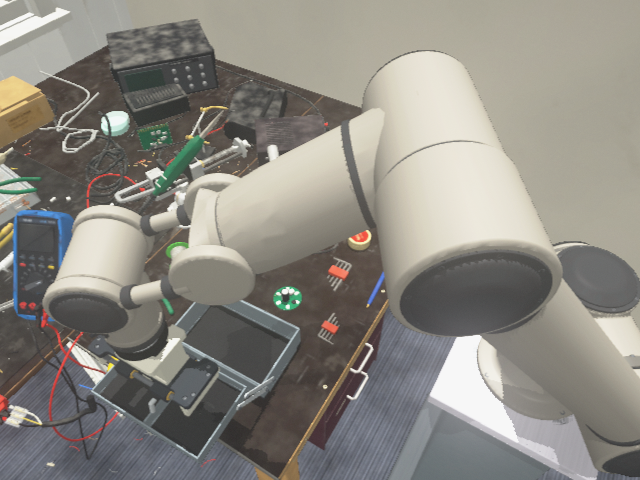

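Request:
servo_tool --pt "0 0 -0.142" --pt "0 0 -0.142" --pt "0 0 -0.142" --pt "0 0 -0.142" --pt "0 0 0" --pt "0 0 0" --pt "0 0 0" --pt "0 0 0" --spin '[0.097, 0.097, 0.097, 0.097, 0.097, 0.097, 0.097, 0.097]' --hand 1

```text
time: 10.25
tool_pos: [516.9, 429.0, 239.8]
tcp_rot: [-3.142, -0.0, 0.387]
contact_force: [-1.1, -0.6, 0.2]
grip_width: 91.7
finger_force: 0.0
```

Request:
servo_tool --pt "0 0 0" --pt "0 0 0" --pt "0 0 0" --pt "-0.112 0.237 0" --pt "-0.112 0.237 0" --pt "-0.112 0.237 0" --pt "-0.112 0.237 0" --pt "-0.112 0.237 0" --spin '[0.097, 0.097, 0.097, 0, 0, 0, 0, 0]'

```text
time: 11.25
tool_pos: [388.9, 198.4, 239.9]
tcp_rot: [-3.141, -0.001, -0.064]
contact_force: [1.0, 0.8, 1.3]
grip_width: 92.0
finger_force: 0.0
```

Run:
```python
from h import *
plan((390,-80,245,6),(465.5,-222.7,200,5),(465.5,-222.7,120,2))
```

```text
t 11.25 pos [388.9 198.4 239.9] yaw -3.69 F [1.  0.8 1.3] w 92.0 ff 0.0 q6 1.93
6 x [0.016, 0.231, -0.004]
5 x [0.084, 0.138, 0.045]
2 x [0.001, 0.0, 0.199]
end [ 465.6 -222.6  120.1]
```

Request:
servo_tool --pt "0.016 0.231 -0.004" --pt "0.016 0.231 -0.004" --pt "0.016 0.231 -0.004" --pt "0.016 0.231 -0.004" --pt "0.016 0.231 -0.004" --pt "0.016 0.231 -0.004" --pt "0.084 0.138 0.045" --pt "0.084 0.138 0.045" --spin '[0, 0, 0, 0, 0, 0, 0, 0]'

```text
time: 12.25
tool_pos: [421.4, -136.8, 226.7]
tcp_rot: [3.141, -0.001, -0.066]
contact_force: [-0.2, -0.2, 0.0]
grip_width: 91.9
finger_force: 0.0
```

Request:
servo_tool --pt "0.084 0.138 0.045" --pt "0.084 0.138 0.045" --pt "0.084 0.138 0.045" --pt "0 0 0.2" --pt "0 0 0.2" --pt "0 0 0" --pt "0 0 0" --pt "0 0 0" --spin '[0, 0, 0, 0, 0, 0, 0, 0]'

```text
time: 13.25
tool_pos: [467.0, -221.8, 121.4]
tcp_rot: [3.14, -0.003, -0.065]
contact_force: [0.5, 0.5, -0.3]
grip_width: 91.4
finger_force: 0.0
```

Run:
```python
from h import *
cap('wrist','w2'); plan((465.5,-222.7,5,6))
for p in ([490.5,-224.4,0],[405,-190,32],[405,-247,32],[511,-197,32],[511,-252,32]): print(px('w2',p).round(0))
```

```text
t 13.3 pos [ 466.8 -221.7  121.2] yaw -3.7 F [0.6 0.9 0.1] w 91.8 ff 0.0 q6 1.04
6 x [-0.001, 0.001, 0.097]
end [ 465.6 -222.9    4.8]
[325. 200.]
[284. 330.]
[365. 326.]
[280. 179.]
[367. 173.]
```

View pics/w2.png

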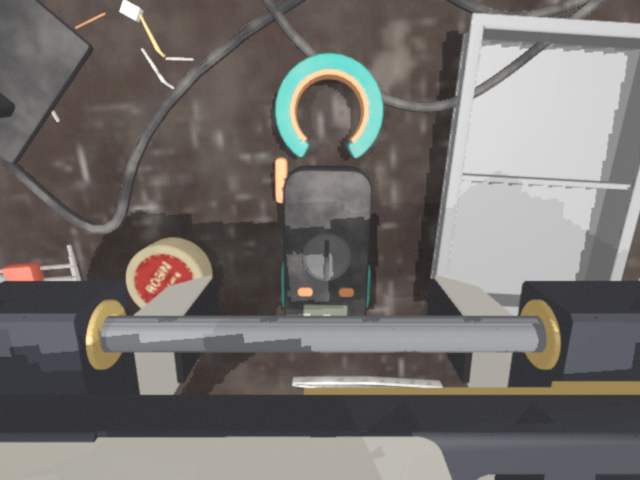

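Request:
servo_tool --pt "-0.001 0.001 0.097" --pt "-0.001 0.001 0.097" --pt "-0.001 0.001 0.097" --pt "-0.001 0.001 0.097" --pt "-0.001 0.001 0.097" --pt "-0.001 0.001 0.097" --pt "0 0 0" --pt "0 0 0" --spin '[0, 0, 0, 0, 0, 0, 0, 0]' --hand 0.74

```text
time: 14.3
tool_pos: [465.4, -222.8, 4.2]
tcp_rot: [3.141, -0.002, -0.065]
contact_force: [0.3, -0.1, -0.0]
grip_width: 79.7
finger_force: 0.0
```

Request:
servo_tool --pt "0 0 0" --pt "0 0 0" --pt "0 0 0" --pt "0 0 0" --pt "0 0 0" --pt "0 0 -0.1" --pt "0 0 -0.1" --pt "0 0 -0.1" --spin '[0, 0, 0, 0, 0, 0, 0, 0]' --hand -1

```text
time: 15.3
tool_pos: [464.2, -222.0, 63.1]
tcp_rot: [-3.141, 0.001, -0.065]
contact_force: [0.3, 0.1, -1.5]
grip_width: 57.2
finger_force: 30.0
```

Run:
```python
from h import *
plan((395,-80,250,6),(395,150,250,5),(498,256,250,4))
```

```text
t 15.3 pos [ 464.2 -222.    63.1] yaw -3.71 F [ 0.3  0.1 -1.5] w 57.2 ff 30.0 q6 1.04
6 x [-0.065, -0.114, -0.156]
5 x [-0.015, -0.23, 0.0]
4 x [0.12, -0.14, 0.0]
end [498.2 255.6 250.3]
```

Request:
servo_tool --pt "0 0 -0.234" --pt "0 0 -0.234" --pt "0 0 -0.234" --pt "0 0 -0.234" --pt "-0.065 -0.114 0" --pt "-0.065 -0.114 0" --pt "-0.065 -0.114 0" --pt "-0.065 -0.114 0" --spin '[0, 0, 0, 0, 0, 0, 0, 0]'

```text
time: 16.3
tool_pos: [417.8, -127.0, 249.7]
tcp_rot: [-3.141, 0.001, -0.065]
contact_force: [0.3, 0.6, -1.7]
grip_width: 56.9
finger_force: 30.0
```

Request:
servo_tool --pt "-0.065 -0.114 0" --pt "-0.065 -0.114 0" --pt "-0.015 -0.23 0" --pt "-0.015 -0.23 0" --pt "-0.015 -0.23 0" --pt "-0.015 -0.23 0" --pt "-0.015 -0.23 0" --pt "0 0 0" --spin '[0, 0, 0, 0, 0, 0, 0, -0.067]'

```text
time: 17.3
tool_pos: [394.7, 152.3, 249.7]
tcp_rot: [-3.141, 0.002, 0.047]
contact_force: [0.2, -0.4, -2.3]
grip_width: 57.5
finger_force: 30.0
```

Request:
servo_tool --pt "0.12 -0.14 0" --pt "0.12 -0.14 0" --pt "0.12 -0.14 0" --pt "0.12 -0.14 0" --pt "0 0 0" --pt "0 0 0" --pt "0 0 0" --pt "0 0 0" --spin '[0, 0, 0, 0, 0, 0, 0, 0]'

```text
time: 18.3
tool_pos: [486.8, 264.9, 250.7]
tcp_rot: [-3.141, -0.0, 0.04]
contact_force: [-0.3, 0.4, -1.6]
grip_width: 57.2
finger_force: 30.0
```

Run:
```python
from h import *
cap('scene','s3');c=cap('top','t3'); 
plan((498.8,257.5,120,5),(498.8,257.5,11,9))
cv2.imwrite('pics/m.png',np.hstack([c['frame'][150:400,130:430],cv2.imread('pics/s3.png')[150:400,50:350]]))
```

```text
t 18.4 pos [486.9 265.  250.7] yaw 2.29 F [-0.2 -0.2 -1.6] w 57.1 ff 30.0 q6 1.89
5 x [0.012, 0.008, 0.131]
9 x [-0.0, 0.0, 0.06]
end [499.2 257.5  11.7]
```

View pics/m.png

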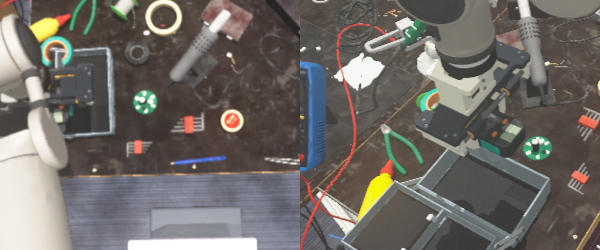

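Request:
servo_tool --pt "0.012 0.008 0.131" --pt "0.012 0.008 0.131" --pt "0.012 0.008 0.131" --pt "0.012 0.008 0.131" --pt "0.012 0.008 0.131" --pt "0 0 0.06" --pt "0 0 0.06" --pt "0 0 0.06" --spin '[0, 0, 0, 0, 0, 0, 0, 0]'

```text
time: 19.4
tool_pos: [499.8, 258.2, 83.4]
tcp_rot: [-3.141, -0.001, 0.041]
contact_force: [-0.3, -0.3, -1.9]
grip_width: 57.3
finger_force: 30.0
```

Request:
servo_tool --pt "0 0 0.06" --pt "0 0 0.06" --pt "0 0 0.06" --pt "0 0 0.06" --pt "0 0 0" --pt "0 0 0" --pt "0 0 0" --pt "0 0 0" --spin '[0, 0, 0, 0, 0, 0, 0, 0]'

```text
time: 20.4
tool_pos: [499.6, 258.0, 35.7]
tcp_rot: [-3.141, -0.001, 0.04]
contact_force: [-0.4, -0.4, -3.1]
grip_width: 57.5
finger_force: 30.0
```

Request:
servo_tool --pt "0 0 0.033" --pt "0 0 0.033" --pt "0 0 0.033" --pt "0 0 0.033" --pt "0 0 0" --pt "0 0 0" --pt "0 0 0" --pt "0 0 0" --spin '[0, 0, 0, 0, 0, 0, 0, 0]'

```text
time: 21.4
tool_pos: [499.4, 258.0, 9.1]
tcp_rot: [-3.141, -0.0, 0.041]
contact_force: [-0.1, -0.5, -2.0]
grip_width: 56.9
finger_force: 30.0
```

Request:
servo_tool --pt "0 0 0" --pt "0 0 0" --pt "0 0 0" --pt "0 0 0" --pt "0 0 -0.1" --pt "0 0 -0.2" --pt "0 0 -0.2" --pt "0 0 -0.2" --spin '[0, 0, 0, 0, 0, 0, 0, 0]' --hand 0.48

```text
time: 22.4
tool_pos: [499.2, 257.9, 150.2]
tcp_rot: [-3.142, 0.0, 0.04]
contact_force: [0.5, -0.3, -0.7]
grip_width: 68.2
finger_force: 0.0
```

Run:
```python
from h import *
plan()
# after raising to 200 and turning back to yaw 92.3
```

```text
t 22.4 pos [499.2 257.9 150.2] yaw 2.32 F [ 0.5 -0.3 -0.7] w 68.2 ff 0.0 q6 1.87
end [499.2 257.9 150.2]
```

Request:
servo_tool --pt "0 0 -0.1" --pt "0 0 -0.1" --pt "0 0 -0.1" --pt "0 0 -0.1" --pt "0 0 0" --pt "0 0 0" --pt "0 0 0" --pt "0 0 0" --spin '[-0.1, -0.1, -0.1, -0.1, -0.1, -0.1, -0.1, -0.1]' --hand -0.1

```text
time: 23.4
tool_pos: [499.2, 257.9, 228.9]
tcp_rot: [-3.142, -0.0, 1.302]
contact_force: [-0.6, -0.0, 0.9]
grip_width: 41.4
finger_force: 0.0
```

Request:
servo_tool --pt "0 0 0" --pt "0 0 0" --pt "0.213 0.031 0" --pt "0.213 0.031 0" --pt "0.213 0.031 0" --pt "0.213 0.031 0" --pt "0 0 0" --pt "0 0 0" --spin '[-0.1, -0.1, 0, 0, 0, 0, 0, 0]'

```text
time: 24.4
tool_pos: [517.0, 428.7, 228.5]
tcp_rot: [-3.141, 0.001, 1.611]
contact_force: [-0.0, 0.1, 0.4]
grip_width: 41.3
finger_force: 0.0
```

Run:
```python
from h import *
c=cap('scene','s4');c2=cap('top','t4')
plan((516.9,429.3,126,6))
cv2.imwrite('pics/m2.png',np.hstack([cv2.resize(c2['frame'][180:310,150:300],None,fx=2.6,fy=2.6),cv2.resize(c['frame'][270:400,160:310],None,fx=2.6,fy=2.6)]))
for p in ((523.5,172.5+264.5-172.5,4),(430,254,20),(614,262,20)): print(px('t4',p),px('s4',p))
```

```text
t 24.5 pos [517.4 428.1 229.2] yaw 92.26 F [ 0.4 -0.6  0.1] w 41.2 ff 0.0 q6 0.54
6 x [0.001, -0.0, 0.086]
end [517.3 429.3 126. ]
[218.25771021 243.71689402] [237.07966337 345.13963011]
[220.29481549 278.69519836] [277.74936689 359.27297398]
[218.18297321 208.76809246] [201.79453945 320.0549753 ]
```

View pics/m2.png

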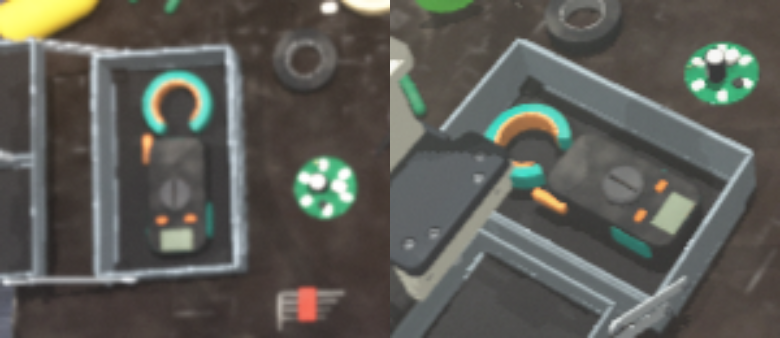

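Request:
servo_tool --pt "0.001 0 0.086" --pt "0.001 0 0.086" --pt "0.001 0 0.086" --pt "0.001 0 0.086" --pt "0.001 0 0.086" --pt "0.001 0 0.086" --pt "0 0 0" --pt "0 0 0" --spin '[0, 0, 0, 0, 0, 0, 0, 0]'

```text
time: 25.5
tool_pos: [517.4, 430.6, 126.2]
tcp_rot: [3.141, -0.0, 1.611]
contact_force: [0.2, 0.7, 0.7]
grip_width: 41.0
finger_force: 0.0
```

Request:
servo_tool --pt "0 0 0" --pt "0 0 0" --pt "0 0 0" --pt "0 0 0" --pt "0 0 0" --pt "0 0 0" --pt "0 0 0" --pt "0 0 0" --spin '[0, 0, 0, 0, 0, 0, 0, 0]' --hand -1

```text
time: 26.5
tool_pos: [517.1, 430.5, 125.9]
tcp_rot: [-3.142, -0.0, 1.611]
contact_force: [-2.8, -0.0, 3.1]
grip_width: 11.0
finger_force: 30.0
```

Request:
servo_tool --pt "-0.031 0 -0.028" --pt "-0.034 0 -0.025" --pt "-0.036 0 -0.023" --pt "-0.038 0 -0.019" --pt "-0.039 0 -0.016" --pt "-0.04 0 -0.013" --pt "-0.041 0 -0.009" --pt "-0.042 0 -0.006" --spin '[0, 0, 0, 0, 0, 0, 0, 0]'

```text
time: 27.5
tool_pos: [519.5, 369.6, 154.7]
tcp_rot: [3.141, -0.0, 1.611]
contact_force: [-4.2, 2.0, 5.3]
grip_width: 10.8
finger_force: 30.0
```

Request:
servo_tool --pt "-0.042 0 -0.002" --pt "-0.042 0 0.001" --pt "-0.042 0 0.005" --pt "-0.041 0 0.008" --pt "-0.041 0 0.012" --pt "-0.039 0 0.015" --pt "-0.038 0 0.019" --pt "-0.036 0 0.022" --spin '[0, 0, 0, 0, 0, 0, 0, 0]'

```text
time: 28.5
tool_pos: [522.0, 303.5, 137.7]
tcp_rot: [-3.141, 0.003, 1.611]
contact_force: [-2.9, -4.0, 3.9]
grip_width: 11.0
finger_force: 30.0
```

Request:
servo_tool --pt "-0.034 0 0.025" --pt "-0.032 0 0.027" --pt "-0.03 0 0.03" --pt "-0.027 0 0.032" --pt "-0.024 0 0.035" --pt "-0.021 0 0.037" --pt "-0.018 0 0.038" --pt "-0.015 0 0.04" --spin '[0, 0, 0, 0, 0, 0, 0, 0]'

```text
time: 29.5
tool_pos: [523.8, 264.7, 84.8]
tcp_rot: [-3.141, 0.001, 1.611]
contact_force: [-13.3, 0.2, 42.3]
grip_width: 11.1
finger_force: 30.0
```

Request:
servo_tool --pt "0 0 0" --pt "0 0 0" --pt "0 0 0" --pt "0 0 0" --pt "0 0 0" --pt "0 0 0" --pt "0 0 0" --pt "0 0 0" --spin '[0, 0, 0, 0, 0, 0, 0, 0]'

```text
time: 30.5
tool_pos: [523.6, 264.8, 85.6]
tcp_rot: [-3.141, 0.001, 1.611]
contact_force: [-5.5, -4.5, 10.1]
grip_width: 11.1
finger_force: 30.0
```

Request:
servo_tool --pt "0 0 0" --pt "0 0 0" --pt "0 0 0" --pt "0 0 -0.15" --pt "0 0 -0.2" --pt "0 0 -0.2" --pt "0 0 0" --pt "0 0 0" --spin '[0, 0, 0, 0, 0, 0, 0, 0]' --hand -0.1

```text
time: 31.5
tool_pos: [523.5, 265.8, 194.0]
tcp_rot: [-3.141, 0.0, 1.611]
contact_force: [-0.5, 0.4, -1.1]
grip_width: 41.4
finger_force: 0.0
```

Run:
```python
from h import *
c=cap('scene','s5');plan((630.5,133,130,6),(630.5,133,2,5))
```

```text
t 31.55 pos [523.2 265.7 193.5] yaw 92.32 F [-0.2 -0.8 -0.1] w 41.1 ff 0.0 q6 0.3
6 x [-0.114, 0.085, 0.053]
5 x [-0.0, -0.0, 0.128]
end [630.7 133.2   1.9]
```

Request:
servo_tool --pt "-0.114 0.085 0.053" --pt "-0.114 0.085 0.053" --pt "-0.114 0.085 0.053" --pt "-0.114 0.085 0.053" --pt "-0.114 0.085 0.053" --pt "-0.114 0.085 0.053" --pt "0 0 0" --pt "0 0 0" --spin '[0, 0, 0, 0, 0, 0, 0, 0]' --hand 0.9

```text
time: 32.55
tool_pos: [630.6, 133.8, 130.2]
tcp_rot: [-3.14, -0.0, 1.611]
contact_force: [0.8, -0.3, -0.4]
grip_width: 87.0
finger_force: 0.0
```

Run:
```python
from h import *
c=cap('wrist','w5');plan((630.5,133,2,5));print([px('w5',p).round(0) for p in ((630.5,133,18),(662,133,18),(598,133,18),(630,165,18))])
```

```text
t 32.6 pos [630.7 134.1 130.7] yaw 92.36 F [ 0.4  0.1 -0.6] w 87.3 ff 0.0 q6 0.05
5 x [-0.001, -0.0, 0.129]
end [630.7 133.1   1.7]
[array([322., 235.]), array([366., 237.]), array([277., 234.]), array([324., 191.])]
```

View pics/w5.png

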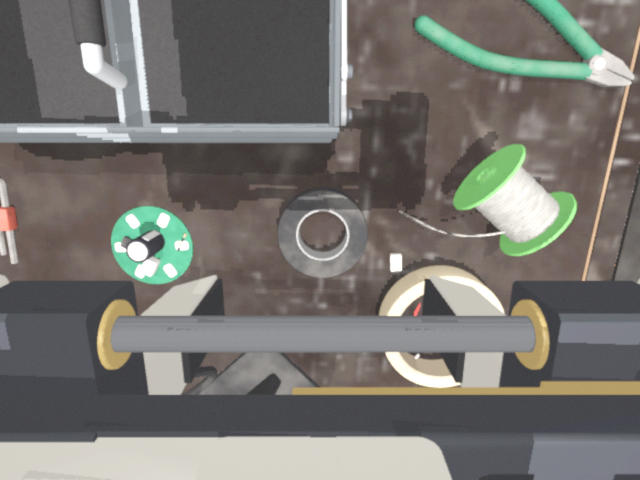

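Request:
servo_tool --pt "-0.001 0 0.128" --pt "-0.001 0 0.128" --pt "-0.001 0 0.128" --pt "-0.001 0 0.128" --pt "-0.001 0 0.128" --pt "0 0 0" --pt "0 0 0" --pt "0 0 0" --spin '[0, 0, 0, 0, 0, 0, 0, 0]' --hand 0.75

```text
time: 33.6
tool_pos: [631.5, 132.8, 4.0]
tcp_rot: [3.141, -0.0, 1.612]
contact_force: [-0.7, 0.9, 0.3]
grip_width: 80.4
finger_force: 0.0
```

Request:
servo_tool --pt "0 0 0" --pt "0 0 0" --pt "0 0 0" --pt "0 0 0" --pt "0 0 0" --pt "0 0 -0.2" --pt "0 0 -0.2" --pt "0 0 -0.2" --spin '[0, 0, 0, 0, 0, 0, 0, 0]' --hand -1

```text
time: 34.6
tool_pos: [631.1, 132.3, 123.8]
tcp_rot: [-3.141, -0.0, 1.611]
contact_force: [0.4, -0.1, -0.4]
grip_width: 63.1
finger_force: 30.0
```

Request:
servo_tool --pt "0 0 -0.15" --pt "0 0 -0.15" --pt "0 0 0" --pt "0 0 0" --pt "0 0 0" --pt "0 0 0" --pt "0 0 0" --pt "0 0 0" --spin '[0.1, 0.1, 0.1, 0.1, 0.1, 0.1, 0.1, 0.1]'

```text
time: 35.6
tool_pos: [631.2, 132.3, 182.5]
tcp_rot: [-3.141, 0.001, 0.349]
contact_force: [-0.1, 0.0, -0.8]
grip_width: 63.1
finger_force: 30.0
```

Request:
servo_tool --pt "0 0 0" --pt "0 0 0" --pt "-0.06 -0.17 0" --pt "-0.06 -0.17 0" --pt "-0.06 -0.17 0" --pt "-0.06 -0.17 0" --pt "0 0 0" --pt "0 0 0" --spin '[0.1, 0.1, 0, 0, 0, 0, 0, 0]'

```text
time: 36.6
tool_pos: [578.0, 266.0, 182.7]
tcp_rot: [3.141, 0.0, 0.041]
contact_force: [-0.0, -0.2, -1.0]
grip_width: 63.1
finger_force: 30.0
```

Run:
```python
from h import *
plan((577.4,266.7,110,4),(577.4,266.7,68,4))
```

```text
t 36.6 pos [578.  266.  182.7] yaw 2.34 F [-0.  -0.2 -1. ] w 63.1 ff 30.0 q6 1.84
4 x [-0.001, -0.001, 0.091]
4 x [0.0, 0.0, 0.052]
end [577.1 266.7  68.3]
```

Request:
servo_tool --pt "-0.001 -0.001 0.091" --pt "-0.001 -0.001 0.091" --pt "-0.001 -0.001 0.091" --pt "-0.001 -0.001 0.091" --pt "0 0 0.052" --pt "0 0 0.052" --pt "0 0 0.052" --pt "0 0 0.052" --spin '[0, 0, 0, 0, 0, 0, 0, 0]'

```text
time: 37.6
tool_pos: [577.2, 267.1, 68.3]
tcp_rot: [-3.141, -0.001, 0.04]
contact_force: [-0.5, -0.6, -1.4]
grip_width: 63.0
finger_force: 30.0
```

Request:
servo_tool --pt "0 0 0" --pt "0 0 0" --pt "0 0 0" --pt "0 0 0" --pt "0 0 0" --pt "0 0 0" --pt "0 0 0" --pt "0 0 0" --spin '[0, 0, 0, 0, 0, 0, 0, 0]' --hand 0.64

```text
time: 38.6
tool_pos: [577.0, 267.1, 68.7]
tcp_rot: [-3.142, 0.0, 0.041]
contact_force: [0.2, -0.2, -0.1]
grip_width: 75.4
finger_force: 0.0
```

Request:
servo_tool --pt "0 0 -0.1" --pt "0 0 -0.2" --pt "0 0 -0.2" --pt "0 0 -0.2" --pt "0 0 0" --pt "0 0 0" --pt "0 0 0" --pt "0 0 0" --spin '[0, 0, 0, 0, -0.1, -0.1, -0.1, -0.1]'

```text
time: 39.6
tool_pos: [577.0, 267.0, 208.7]
tcp_rot: [-3.142, 0.0, 0.674]
contact_force: [-0.2, -1.1, 0.4]
grip_width: 74.7
finger_force: 0.0
```

Request:
servo_tool --pt "0 0 0" --pt "0 0 0" --pt "0 0 0" --pt "0 0 0" --pt "0 0 0" --pt "0 0 0" --pt "0 0 0" --pt "0 0 0" --spin '[-0.1, -0.1, -0.1, -0.1, -0.1, -0.07, 0, 0]' --hand 0.3

```text
time: 40.6
tool_pos: [577.0, 267.1, 208.7]
tcp_rot: [-3.142, -0.0, 1.562]
contact_force: [-0.7, 0.5, -0.7]
grip_width: 59.9
finger_force: 0.0
```

Run:
```python
from h import *
plan((435.5,4,120,8),(435.5,4,2,5))
```

```text
t 40.6 pos [577.  267.1 208.7] yaw 89.5 F [-0.7  0.5 -0.7] w 59.9 ff 0.0 q6 0.32
8 x [-0.165, -0.087, 0.055]
5 x [-0.0, 0.0, 0.119]
end [435.5   4.3   1.7]
```

Run:
```python
from h import *
a=cv2.imread('pics/scene0.png')[130:290,240:380];b=cv2.imread('pics/top0.png')[150:290,280:390]
cv2.imwrite('pics/g.png',np.hstack([cv2.resize(a,(420,480)),cv2.resize(b,(377,480))]))
```

```text
(no output)
```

View pics/g.png

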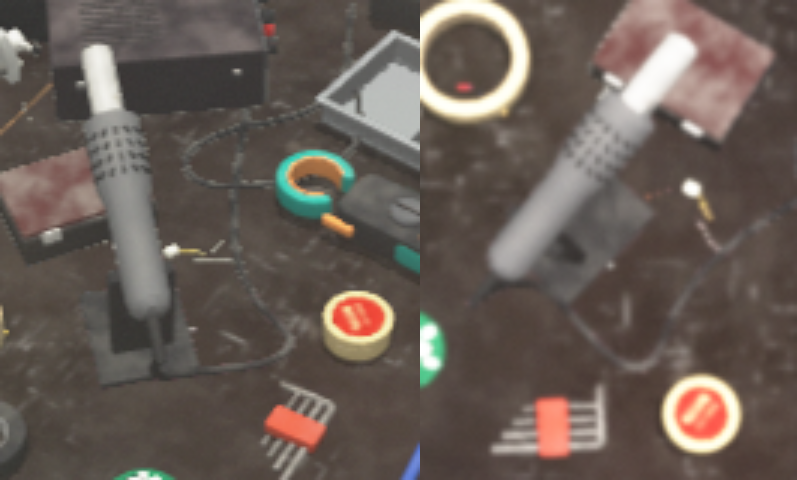

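Run:
```python
from h import *
for s,t in (((290,231.7),(306.8,227.3)),((271.7,146.7),(355.9,163.1))):
    z=min(range(0,300,2),key=lambda z:np.linalg.norm(pt('scene0',*s,z)-pt('top0',*t,z)))
    print(z,pt('scene0',*s,z).round(0),pt('top0',*t,z).round(0))
print([pt('top0',280+(u-420)/3.427,150+v/3.427,0).round(0)[:2] for u,v in((655,212),(575,300),(500,255),(475,305))])
```

```text
108 [546.  27. 108.] [541.  25. 108.]
208 [666. -91. 208.] [665. -92. 208.]
[array([600., -81.]), array([533., -17.]), array([570.,  40.]), array([531.,  60.])]
```

Run:
```python
from h import *
plan((420,1,200,8),(420,1,100,4),(420,1,2,4))
print(pt('top0',175+505/4,180+533/4,5),pt('top0',175+720/4,180+512/4,5))
```

```text
t 40.6 pos [577.  267.1 208.7] yaw 89.5 F [-0.7  0.5 -0.7] w 59.9 ff 0.0 q6 0.32
8 x [-0.167, -0.097, 0.005]
4 x [-0.0, 0.001, 0.126]
4 x [-0.0, -0.0, 0.122]
end [420.3   1.2   2.3]
[337.81350822  48.58312154   5.        ] [347.86887565 -88.97409211   5.        ]
```

Request:
servo_tool --pt "-0.167 -0.097 0.005" --pt "-0.167 -0.097 0.005" --pt "-0.167 -0.097 0.005" --pt "-0.167 -0.097 0.005" --pt "-0.167 -0.097 0.005" --pt "-0.167 -0.097 0.005" --pt "-0.167 -0.097 0.005" --pt "-0.167 -0.097 0.005" --spin '[0, 0, 0, 0, 0, 0, 0, 0]' --hand 0.83

```text
time: 41.6
tool_pos: [419.5, -0.1, 200.9]
tcp_rot: [3.141, 0.0, 1.563]
contact_force: [0.2, -0.8, -0.1]
grip_width: 83.9
finger_force: 0.0
```

Request:
servo_tool --pt "0 0 0" --pt "0 0 0" --pt "0 0 0" --pt "0 0 0.1" --pt "0 0 0" --pt "0 0 0" --pt "0 0 0" --pt "0 0 0" --spin '[0, 0, 0, 0, 0, 0, 0, 0]'

```text
time: 42.6
tool_pos: [420.3, 0.9, 181.1]
tcp_rot: [3.141, 0.0, 1.564]
contact_force: [-0.5, -0.4, 0.2]
grip_width: 83.9
finger_force: 0.0
```

Run:
```python
from h import *
plan((420,1,2,8))
```

```text
t 42.6 pos [420.3   0.9 181.1] yaw 89.62 F [-0.5 -0.4  0.2] w 83.9 ff 0.0 q6 -0.17
8 x [0.0, -0.0, 0.112]
end [420.3   0.9   1.9]
```

Request:
servo_tool --pt "0 0 0.112" --pt "0 0 0.112" --pt "0 0 0.112" --pt "0 0 0.112" --pt "0 0 0.112" --pt "0 0 0.112" --pt "0 0 0.112" --pt "0 0 0.1" --spin '[0, 0, 0, 0, 0, 0, 0, 0]'

```text
time: 43.6
tool_pos: [420.4, 0.8, 3.4]
tcp_rot: [3.141, -0.0, 1.564]
contact_force: [-0.5, 0.7, 0.1]
grip_width: 84.0
finger_force: 0.0
```

Request:
servo_tool --pt "0 0 0" --pt "0 0 0" --pt "0 0 0" --pt "0 0 0" --pt "0 0 0" --pt "0 0 0" --pt "0 0 0" --pt "0 0 0" --spin '[0, 0, 0, 0, 0, 0, 0, 0]' --hand -1

```text
time: 44.6
tool_pos: [420.4, 0.9, 4.2]
tcp_rot: [3.141, 0.0, 1.564]
contact_force: [-0.3, 0.0, 6.0]
grip_width: 36.7
finger_force: 30.0
```

Request:
servo_tool --pt "0 0 -0.1" --pt "0 0 -0.2" --pt "0 0 -0.2" --pt "0 0 -0.2" --pt "0 0 -0.2" --pt "0 0 0" --pt "0 0 0" --pt "0 0 0" --spin '[0, 0, 0, 0, 0, 0, 0, 0]'

```text
time: 45.6
tool_pos: [419.2, 1.1, 182.6]
tcp_rot: [-3.139, -0.001, 1.564]
contact_force: [-0.5, 0.2, -0.2]
grip_width: 36.2
finger_force: 30.0
```

Run:
```python
from h import *
plan((466,262,180,7),(466,262,66,6)); cap('wrist','w6')
```

```text
t 45.6 pos [419.2   1.1 182.6] yaw 89.62 F [-0.5  0.2 -0.2] w 36.2 ff 30.0 q6 -0.17
7 x [0.187, 0.032, 0.002]
6 x [-0.0, 0.0, 0.095]
end [465.7 262.6  65.8]
```

Request:
servo_tool --pt "0.187 0.032 0" --pt "0.187 0.032 0" --pt "0.187 0.032 0" --pt "0.187 0.032 0" --pt "0.187 0.032 0" --pt "0.187 0.032 0" --pt "0.187 0.032 0" --pt "0 0 0" --spin '[0, 0, 0, 0, 0, 0, 0, -0.03]'

```text
time: 46.65
tool_pos: [466.3, 264.6, 182.5]
tcp_rot: [-3.14, 0.0, 1.615]
contact_force: [-0.3, -0.2, -0.8]
grip_width: 36.1
finger_force: 30.0
```

Request:
servo_tool --pt "0 0 0.095" --pt "0 0 0.095" --pt "0 0 0.095" --pt "0 0 0.095" --pt "0 0 0.095" --pt "0 0 0.095" --pt "0 0 0" --pt "0 0 0" --spin '[0, 0, 0, 0, 0, 0, 0, 0]'

```text
time: 47.65
tool_pos: [466.6, 262.4, 70.0]
tcp_rot: [-3.141, 0.0, 1.611]
contact_force: [0.1, -0.3, 0.1]
grip_width: 36.5
finger_force: 30.0
```

Request:
servo_tool --pt "0 0 0.01" --pt "0 0 0.009" --pt "0 0 0" --pt "0 0 0" --pt "0 0 0" --pt "0 0 0" --pt "0 0 0" --pt "0 0 0" --spin '[0, 0, 0, 0, 0, 0, 0, 0]'

```text
time: 48.65
tool_pos: [466.6, 262.4, 66.2]
tcp_rot: [3.141, -0.0, 1.611]
contact_force: [-0.1, 1.3, 1.1]
grip_width: 36.3
finger_force: 30.0
```

Request:
servo_tool --pt "0 0 0" --pt "0 0 0" --pt "0 0 0" --pt "0 0 0" --pt "0 0 -0.1" --pt "0 0 -0.15" --pt "0 0 -0.2" --pt "0 0 -0.2" --spin '[0, 0, 0, 0, 0, 0, 0, 0]' --hand 0.04

```text
time: 49.65
tool_pos: [466.4, 262.4, 197.3]
tcp_rot: [-3.141, -0.0, 1.611]
contact_force: [0.4, -0.4, -0.0]
grip_width: 47.8
finger_force: 0.0
```

Run:
```python
from h import *
plan((501.5,120.5,120,6),(501.5,120.5,16,5))
```

```text
t 49.65 pos [466.4 262.4 197.3] yaw 92.32 F [ 0.4 -0.4 -0. ] w 47.8 ff 0.0 q6 0.33
6 x [-0.119, 0.024, 0.064]
5 x [-0.0, 0.001, 0.104]
end [502.  120.9  16.5]
```

Request:
servo_tool --pt "-0.119 0.024 0.064" --pt "-0.119 0.024 0.064" --pt "-0.119 0.024 0.064" --pt "-0.119 0.024 0.064" --pt "-0.119 0.024 0.064" --pt "-0.119 0.024 0.064" --pt "0 0 0" --pt "0 0 0" --spin '[0, 0, 0, 0, 0, 0, 0, 0]' --hand -0.1

```text
time: 50.65
tool_pos: [501.2, 121.4, 119.7]
tcp_rot: [3.141, -0.0, 1.611]
contact_force: [-0.0, -0.1, -0.1]
grip_width: 41.3
finger_force: 0.0
```

Request:
servo_tool --pt "0 0 0.103" --pt "0 0 0.103" --pt "0 0 0.103" --pt "0 0 0.103" --pt "0 0 0.08" --pt "0 0 0" --pt "0 0 0" --pt "0 0 0" --spin '[0, 0, 0, 0, 0, 0, 0, 0]'

```text
time: 51.65
tool_pos: [501.8, 121.0, 21.7]
tcp_rot: [3.14, -0.0, 1.611]
contact_force: [0.4, -0.3, 0.5]
grip_width: 41.2
finger_force: 0.0
```

Request:
servo_tool --pt "0 0 0" --pt "0 0 0" --pt "0 0 0" --pt "0 0 0" --pt "0 0 0" --pt "0 0 0" --pt "0 0 0" --pt "0 0 0" --spin '[0, 0, 0, 0, 0, 0, 0, 0]' --hand -1

```text
time: 52.65
tool_pos: [501.3, 120.9, 21.0]
tcp_rot: [3.141, -0.0, 1.611]
contact_force: [-0.3, -1.2, 3.1]
grip_width: 15.5
finger_force: 30.0
```

Run:
```python
from h import *
plan()
t=cap('top','t6')['frame'];s=cap('scene','s6')['frame']
```

```text
t 52.65 pos [501.3 120.9  21. ] yaw 92.32 F [-0.3 -1.2  3.1] w 15.5 ff 30.0 q6 0.05
end [501.3 120.9  21. ]
```

Request:
servo_tool --pt "0 0 -0.1" --pt "0 0 -0.2" --pt "0 0 -0.25" --pt "0 0 -0.25" --pt "0 0 -0.25" --pt "0 0 -0.07" --pt "0 0 0" --pt "0 0 0" --spin '[0, 0, 0, 0, 0, 0, 0, 0]'

```text
time: 53.75
tool_pos: [500.2, 120.8, 242.9]
tcp_rot: [-3.138, 0.0, 1.611]
contact_force: [-1.0, -0.6, -1.4]
grip_width: 16.4
finger_force: 30.0
```

Run:
```python
from h import *
plan((400,20,245,4),(400,-140,245,4),(541,-369,245,6),(541,-369,100,4))
```

```text
t 53.75 pos [500.2 120.8 242.9] yaw 92.32 F [-1.  -0.6 -1.4] w 16.4 ff 30.0 q6 0.05
4 x [-0.121, -0.13, -0.003]
4 x [-0.2, -0.008, 0.0]
6 x [-0.195, 0.109, 0.0]
4 x [-0.0, 0.001, 0.182]
end [ 541.3 -368.7   99.7]
```

Request:
servo_tool --pt "-0.121 -0.13 0" --pt "-0.121 -0.13 0" --pt "-0.121 -0.13 0" --pt "-0.121 -0.13 0" --pt "-0.2 -0.008 0" --pt "-0.2 -0.008 0" --pt "-0.2 -0.008 0" --pt "-0.2 -0.008 0" --spin '[0, 0, 0, 0, 0, 0, 0, 0]'

```text
time: 54.75
tool_pos: [400.4, -141.1, 243.2]
tcp_rot: [-3.139, -0.002, 1.611]
contact_force: [-0.5, 1.4, 0.2]
grip_width: 15.8
finger_force: 30.0
```

Request:
servo_tool --pt "-0.195 0.109 0" --pt "-0.195 0.109 0" --pt "-0.195 0.109 0" --pt "-0.195 0.109 0" --pt "-0.195 0.109 0" --pt "-0.195 0.109 0" --pt "0 0 0" --pt "0 0 0" --spin '[0, 0, 0, 0, 0, 0, 0, 0]'

```text
time: 55.75
tool_pos: [540.8, -367.9, 242.9]
tcp_rot: [-3.139, -0.003, 1.611]
contact_force: [0.2, 0.1, -1.1]
grip_width: 15.9
finger_force: 30.0
```

Run:
```python
from h import *
plan((541,-369,60,5),(541,-369,27,3)); cap('top','t7'); cap('wrist','w7')
c=cv2.imread('pics/t7.png')[130:310,330:530];w=cv2.imread('pics/w7.png')
g=cv2.imread('pics/t6.png')[190:300,170:290]
cv2.imwrite('pics/m7.png',np.vstack([np.hstack([cv2.resize(c,(333,300)),cv2.resize(w,(400,300))]),np.hstack([cv2.resize(g,(327,300)),np.zeros((300,406,3),np.uint8)])]))
```

```text
t 55.75 pos [ 540.8 -367.9  242.9] yaw 92.32 F [ 0.2  0.1 -1.1] w 15.9 ff 30.0 q6 -0.76
5 x [-0.001, 0.0, 0.183]
3 x [-0.0, 0.0, 0.055]
end [ 540.8 -368.9   26.9]
```

View pics/m7.png

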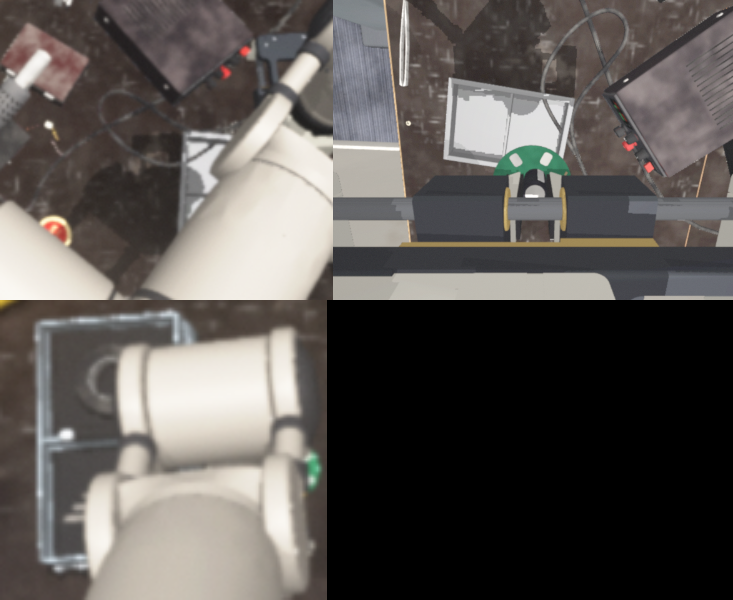

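Request:
servo_tool --pt "0 0 0.183" --pt "0 0 0.183" --pt "0 0 0.183" --pt "0 0 0.183" --pt "0 0 0.183" --pt "0 0 0.055" --pt "0 0 0.055" --pt "0 0 0.055" --spin '[0, 0, 0, 0, 0, 0, 0, 0]'

```text
time: 56.85
tool_pos: [542.2, -369.1, 29.9]
tcp_rot: [3.14, 0.002, 1.611]
contact_force: [0.2, -0.2, -0.4]
grip_width: 15.7
finger_force: 30.0
```

Request:
servo_tool --pt "0 0 0.005" --pt "0 0 0" --pt "0 0 0" --pt "0 0 0" --pt "0 0 0" --pt "0 0 0" --pt "0 0 0" --pt "0 0 0" --spin '[0, 0, 0, 0, 0, 0, 0, 0]'

```text
time: 57.85
tool_pos: [541.4, -368.7, 27.9]
tcp_rot: [3.142, -0.0, 1.611]
contact_force: [0.4, 0.1, 0.3]
grip_width: 15.7
finger_force: 30.0
```

Request:
servo_tool --pt "0 0 0.008" --pt "0 0 0.008" --pt "0 0 0" --pt "0 0 0" --pt "0 0 0" --pt "0 0 0" --pt "0 0 0" --pt "0 0 0" --spin '[0, 0, 0, 0, 0, 0, 0, 0]'

```text
time: 58.85
tool_pos: [541.5, -368.7, 24.7]
tcp_rot: [3.141, -0.0, 1.611]
contact_force: [-0.1, -0.4, -0.7]
grip_width: 15.5
finger_force: 30.0
```

Request:
servo_tool --pt "0 0 0" --pt "0 0 0" --pt "0 0 0" --pt "0 0 0" --pt "0 0 -0.1" --pt "0 0 -0.2" --pt "0 0 -0.2" --pt "0 0 -0.2" --spin '[0, 0, 0, 0, 0, 0, 0, 0]' --hand -0.3

```text
time: 59.85
tool_pos: [541.3, -368.6, 166.0]
tcp_rot: [3.142, -0.0, 1.611]
contact_force: [-0.2, -0.3, -0.1]
grip_width: 31.9
finger_force: 0.0
```

Request:
servo_tool --pt "0 0 0" --pt "0 0 0" --pt "0 0 0" --pt "0 0 0" --pt "0 0 0" --pt "0 0 0" --pt "0 0 0" --pt "0 0 0" --spin '[0.1, 0.1, 0.1, 0.1, 0.1, 0.1, 0.1, 0.1]' --hand 0.7

```text
time: 60.85
tool_pos: [541.4, -368.6, 164.6]
tcp_rot: [-3.141, 0.0, 0.349]
contact_force: [-0.3, -0.1, 0.4]
grip_width: 77.8
finger_force: 0.0
```

Request:
servo_tool --pt "0 0 0" --pt "0 0 0" --pt "0 0 0" --pt "0 0 0" --pt "0 0 0" --pt "0 0 0" --pt "0 0 0" --pt "0 0 0" --spin '[0.1, 0.1, 0.1, 0, 0, 0, 0, 0]'

```text
time: 61.85
tool_pos: [541.4, -368.7, 164.7]
tcp_rot: [-3.142, -0.0, -0.116]
contact_force: [-0.9, 0.4, -0.3]
grip_width: 78.1
finger_force: 0.0
```

Run:
```python
from h import *
plan((443,-108.5,120,8),(443,-108.5,3,6))
```

```text
t 61.85 pos [ 541.4 -368.7  164.7] yaw -6.66 F [-0.9  0.4 -0.3] w 78.1 ff 0.0 q6 0.97
8 x [-0.08, -0.154, 0.028]
6 x [0.0, -0.001, 0.097]
end [ 443.  -107.9    3.5]
```

Request:
servo_tool --pt "-0.08 -0.154 0.028" --pt "-0.08 -0.154 0.028" --pt "-0.08 -0.154 0.028" --pt "-0.08 -0.154 0.028" --pt "-0.08 -0.154 0.028" --pt "-0.08 -0.154 0.028" --pt "-0.08 -0.154 0.028" --pt "-0.08 -0.154 0.028" --spin '[0, 0, 0, 0, 0, 0, 0, 0]'

```text
time: 62.85
tool_pos: [442.6, -108.1, 120.0]
tcp_rot: [3.142, -0.001, -0.116]
contact_force: [-0.5, -0.0, -1.0]
grip_width: 78.1
finger_force: 0.0
```

Request:
servo_tool --pt "0 0 0.097" --pt "0 0 0.097" --pt "0 0 0.097" --pt "0 0 0.097" --pt "0 0 0.097" --pt "0 0 0.09" --pt "0 0 0" --pt "0 0 0" --spin '[0, 0, 0, 0, 0, 0, 0, 0]'

```text
time: 63.85
tool_pos: [443.4, -109.2, 5.5]
tcp_rot: [3.141, -0.001, -0.116]
contact_force: [0.2, -0.0, -0.8]
grip_width: 78.5
finger_force: 0.0
```

Request:
servo_tool --pt "0 0 0" --pt "0 0 0" --pt "0 0 0" --pt "0 0 0" --pt "0 0 0" --pt "0 0 -0.2" --pt "0 0 -0.2" --pt "0 0 -0.2" --spin '[0, 0, 0, 0, 0, 0, 0, 0]' --hand -1

```text
time: 64.85
tool_pos: [442.6, -108.9, 125.8]
tcp_rot: [-3.141, 0.001, -0.117]
contact_force: [1.0, -1.2, -1.2]
grip_width: 53.1
finger_force: 30.0
```

Run:
```python
from h import *
plan((452,-362,130,6),(452,-362,45,4),(452,-362,8,3))
```

```text
t 64.85 pos [ 442.6 -108.9  125.8] yaw -6.69 F [ 1.  -1.2 -1.2] w 53.1 ff 30.0 q6 1.28
6 x [0.032, 0.209, -0.003]
4 x [0.001, -0.001, 0.106]
3 x [-0.001, 0.0, 0.061]
end [ 451.8 -361.7    8. ]
```

Request:
servo_tool --pt "0.032 0.209 0" --pt "0.032 0.209 0" --pt "0.032 0.209 0" --pt "0.032 0.209 0" --pt "0.032 0.209 0" --pt "0.032 0.209 0" --pt "0 0 0" --pt "0 0 0" --spin '[0, 0, 0, 0, 0, 0, 0, 0]'

```text
time: 65.85
tool_pos: [451.4, -361.7, 124.2]
tcp_rot: [-3.14, 0.001, -0.117]
contact_force: [-0.1, 0.6, -1.0]
grip_width: 53.2
finger_force: 30.0
```

Request:
servo_tool --pt "0 0 0.106" --pt "0 0 0.106" --pt "0 0 0.106" --pt "0 0 0.106" --pt "0 0 0.05" --pt "0 0 0.05" --pt "0 0 0.05" --pt "0 0 0" --spin '[0, 0, 0, 0, 0, 0, 0, 0]'

```text
time: 66.85
tool_pos: [451.7, -362.2, 9.5]
tcp_rot: [-3.141, 0.001, -0.117]
contact_force: [0.1, 0.2, -0.7]
grip_width: 53.1
finger_force: 30.0
```

Request:
servo_tool --pt "0 0 0" --pt "0 0 0" --pt "0 0 0" --pt "0 0 0" --pt "0 0 0" --pt "0 0 0" --pt "0 0 0" --pt "0 0 0" --spin '[0, 0, 0, 0, 0, 0, 0, 0]'

```text
time: 67.85
tool_pos: [451.9, -362.6, 10.1]
tcp_rot: [-3.142, -0.0, -0.117]
contact_force: [-0.9, -1.3, -0.8]
grip_width: 53.3
finger_force: 30.0
```

Lower 1 mm, release, lift and swing well back to clear the views.

Request:
servo_tool --pt "0 0 0.006" --pt "0 0 0" --pt "0 0 0" --pt "0 0 0" --pt "0 0 0" --pt "0 0 0" --pt "0 0 0" --pt "0 0 0" --spin '[0, 0, 0, 0, 0, 0, 0, 0]'

```text
time: 68.85
tool_pos: [451.9, -362.6, 8.9]
tcp_rot: [-3.142, -0.0, -0.117]
contact_force: [-0.3, 0.3, -0.6]
grip_width: 53.2
finger_force: 30.0
```

Request:
servo_tool --pt "0 0 0" --pt "0 0 0" --pt "0 0 0" --pt "0 0 0" --pt "0 0 -0.1" --pt "0 0 -0.2" --pt "0 0 -0.2" --pt "0 0 -0.2" --spin '[0, 0, 0, 0, 0, 0, 0, 0]' --hand 0.44

```text
time: 69.85
tool_pos: [451.8, -362.5, 150.2]
tcp_rot: [-3.142, -0.0, -0.117]
contact_force: [1.1, -0.3, 0.8]
grip_width: 66.2
finger_force: 0.0
```

Request:
servo_tool --pt "0 0 -0.15" --pt "0 -0.2 -0.15" --pt "0 -0.2 -0.1" --pt "0 -0.2 0" --pt "0 -0.2 0" --pt "0 -0.2 0" --pt "0 -0.2 0" --pt "0 0 0" --spin '[0, 0, 0, 0, 0, 0, 0, 0]'

```text
time: 70.85
tool_pos: [479.8, -122.1, 229.1]
tcp_rot: [-3.141, -0.0, -0.113]
contact_force: [0.5, -0.3, -0.1]
grip_width: 66.1
finger_force: 0.0
```

Run:
```python
from h import *
plan(); t=cap('top','t9')['frame']; s=cap('scene','s9')['frame']
r=lambda a:cv2.resize(a,(390,290),interpolation=cv2.INTER_CUBIC)
cv2.imwrite('pics/m9.png',np.vstack([np.hstack([r(t[185:305,150:310]),r(t[190:310,390:550])]),np.hstack([r(s[265:400,150:330]),r(s[130:220,320:440])])]))
```

```text
t 70.85 pos [ 479.8 -122.1  229.1] yaw -6.48 F [ 0.5 -0.3 -0.1] w 66.1 ff 0.0 q6 1.28
end [ 479.8 -122.1  229.1]
```

View pics/m9.png

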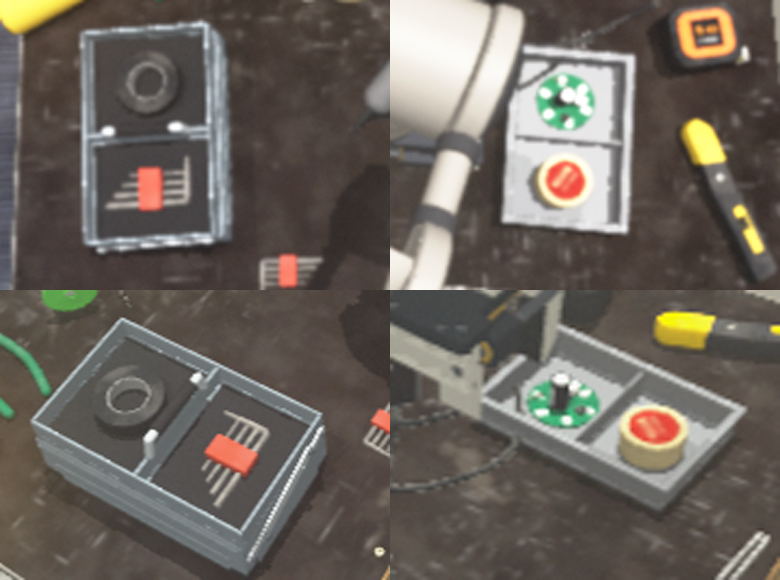

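The final pictures show the tray shut, with the tape and hex keys flat in its two pockets. The board and tin lie flat in the grey tray, and the gripper is clear of everything.

```bash
python3 -c "
from plant import workorder
print(workorder.close_job())"
```

```text
the job is handed in; nothing more can be done
None
```

Both kits are made up and the job is handed in at about 71 s of the 144 s allowed; the hand-in returned no verdict, but the last pictures show all the pieces in place and the tray shut over the clamp meter.

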